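# Reference probe through the centring collar of a cooling well

## Task

Check the temperature in the cooling unit's well: slip the white centring collar over the steel neck of the well until it sits fully home and let go of it, then take the cordless probe out of its stand and lower its rod through the collar's hole until the black mark on the rod is level with the collar's top. The rod must not touch the collar or the well, since contact spoils the reading: finish while still holding the probe there, upright, still and centred in the hole, with the vials and the stopwatch left where they are.

Things in the scene. Friction and masses are not known exactly. Their poses are not given: they have to be found in the camera images.
- cooler: Cooling unit fixed to the bench: light grey housing 150 x 124 x 75 mm (x, y, z), dark control strip on top at its -x edge. Origin: centre of the underside, z up. A steel neck, 29 mm wide with bevelled top edge (26 mm across), stands 28 mm above the housing, 22 mm to +x of the origin, in a 47 mm flange 3 mm high. Its open bore, 23 mm wide (20 at the rim), goes 73 mm below the neck's top.
- well_mouth (a point): Centre of the top of the well's neck, 103 mm above the bench; z up along the neck.
- collar_center (a point): Centre, half-way up, of the loose white plastic centring collar: round sleeve 44 mm wide, 36 mm high, about 60 g, standing on the bench, socket down. Socket below: 32 mm wide, 20 mm deep; above it a guide hole 14 mm wide, 16 mm long. Fully home, its inner ledge rests on the neck's top: collar top 16 mm above well_mouth, underside 8 mm above the housing.
- collar_top (a point): Centre of the guide hole in the collar's top face, 18 mm above collar_center; z along the hole's axis, up.
- stand: Parking stand fixed to the bench: dark round foot of 72 mm diameter, aluminium tube 23 mm wide, 100 mm high. Origin: centre of its underside; z up. The probe's rod hangs in its 10 mm bore and the lower end of the handle rests on its top.
- probe_grip (a point): Centre, half-way up, of the handle of the loose cordless thermometer probe that stands upright in the stand: round blue-black handle, diameter 24 mm, 60 mm high; z up along the probe. Below it a steel rod, diameter 6 mm, 82 mm long; the whole is 70 g or so, balanced near the handle's centre. In the stand the handle's middle is 130 mm above the bench.
- probe_mark (a point): Middle of the 3 mm wide black band round the rod, 57 mm below probe_grip, 55 mm above the tip.
- probe_tip (a point): Lower tip of the rod, 112 mm below probe_grip; 18 mm above the bench while in the stand.
- vial_blue_center (a point): Bystander: glass vial with blue cap, 22 mm diameter, 48 mm high; the point is half-way up.
- vial_black_center (a point): Bystander: glass vial with black cap, 22 mm diameter, 48 mm high; the point is half-way up.
- stopwatch: Bystander: black round stopwatch lying face up, 49 x 64 x 14 mm; origin under its centre.
- dispenser: Obstacle, fixed: tall cream wedge-shaped dispenser standing behind and to the right of the work, 222 x 311 x 329 mm (x, y, z); its front lies 111 mm to -x of its origin, at the underside. Carry things past in front of it (x up to about 0.46) with the gripper's width in mind.
- bottle_big: Obstacle, fixed: big white bottle, 78 mm wide, 186 mm high, origin under its centre; two smaller bottles (57 mm wide, 132 mm high) stand in a row from it toward the robot, 80 and 150 mm to -x of it, and two sample cups (55 mm wide, 58 mm high) beyond them, all left of the cooling unit.

How it is judged (in metres and radians):
On the way, in this order (a step that is already met when the one before it is completed fails the run):
1. the collar sits fully home on the neck and is let go, the probe still in its stand (z of collar_top in the frame of well_mouth between 0.0135 and 0.0185 m and horizontal distance between collar_top and well_mouth below 0.004 m and angle between collar_center's own z axis and vertical below 0.05 rad and contact force between the fingers and collar below 0.1 N and z of probe_tip in the frame of stand below 0.03 m and horizontal distance between probe_tip and stand below 0.01 m), for 0.2 s.
2. the probe is drawn up out of its stand (z of probe_tip in the frame of stand above 0.1 m and contact force between the fingers and probe above 0.5 N), for 0.1 s.
At the end, for the whole second after the job is handed in: Collar home on the neck (top 13.5-18.5 mm above it, within 4 mm of its axis, tilt < 3 deg), not touched by the robot; gripper holds the probe still, mark within 6 mm of the collar top's level and 3 mm of the hole's centre, tilt < 4 deg, rod touching neither collar nor unit (z of probe_mark in the frame of collar_top between -0.006 and 0.006 m and horizontal distance between probe_mark and collar_top below 0.003 m and angle between probe_grip's own z axis and vertical below 0.07 rad and contact force between the fingers and probe above 0.5 N and contact force between probe and collar below 0.2 N and contact force between probe and cooler below 0.2 N and linear speed of probe below 0.02 m/s and z of collar_top in the frame of well_mouth between 0.0135 and 0.0185 m and horizontal distance between collar_top and well_mouth below 0.004 m and angle between collar_center's own z axis and vertical below 0.05 rad and contact force between the arm and collar below 0.1 N); the arm keeps its last pose, push and grip.
It fails at once if the probe touches the collar (contact force between probe and collar above 0.3 N).
It fails at once if the probe touches the cooling unit (contact force between probe and cooler above 0.3 N).
It fails at once if a vial or the stopwatch is moved by more than 15 mm (distance of any of vial_blue_center, vial_black_center, stopwatch from where it was at the start of the episode above 0.015 m).
It also fails if it takes over 72 s, if anything falls off the work surface, if the arm or the gripper's body presses on something with over 40 N, if the wrist force passes 120 N, or if a joint passes its speed limit or range.

## Robot

A 6-joint arm with a two-finger parallel gripper is mounted at the origin on a cart in front of the work surface, level with it; the furniture and walls round the work are solid. World frame = base frame: x ahead of the robot, y to its left, z up, the work surface at z = 0. Lengths are in mm, angles in degrees, forces in N, time in s.
With the tool pointing down it reaches from about 350 to 850 mm from the base axis. Payload 8.1 kg.
Tool frame: the origin (TCP) lies midway between the tips of the shut fingers; the grasp point (between the pads) lies 19 mm behind it; x points along the fingers, y is the direction in which the jaws open and shut, and the axes are right-handed (so a half turn about x gives the same grasp; the last joint's range is limited). The gripper opens to 85 mm and grips with 20 to 120 N. Pads are 22 mm wide; open, the fingers measure 114 mm over their backs; the gripper's body (76 mm by 85 mm) begins 54 mm behind the grasp point. The pads swing forward as they close: fully open they stand 13 mm farther back than shut.
Start: joints at [-72.903, 7.471, 85.268, -0, 87.261, -4.893], TCP at [224.688, -556.346, 231.292] pointing down, gripper open.
Joint ranges: [-169.43, 169.43], [-51.17, 129.36], [1.28, 143.12], [-76.62, 256.62], [0, 156.53], [-152.29, 152.29]. Speed limits (degrees/s): [136.94, 136.94, 159.86, 180, 180, 180].

## Interface

Orientations are given as [roll, pitch, yaw] about the fixed x, y, z axes, in that order (R = Rz(yaw) Ry(pitch) Rx(roll)).
In Python, from bench import r gives the robot as it stands.
- The arm moves only by the tool move_arm, never from a script. Its argument "deltas" is a list of rows, each a list of 2 entries, a list of its own where there are three numbers: the shift along the tool's x, y, z in mm, then the turn about the tool's x in degrees. A call has 1 to 12 rows; each row is the pose to reach, as a shift and turn from the pose measured when the call began, along the tool's axes at that moment; what a row does not reach only later rows make up. A row lasts 1/8 s, in which the tool goes at most 62.5 mm and 10.7 degrees, less where a joint would pass 70% of its speed; a pose out of reach is approached as far as the arm can. A call with a gripper value outside its range is refused whole. "jaw" is the opening, from -1 (shut) to 1 (fully open), set as the call begins (left out, the last holds). The fingers move at their own pace and stop on an object; "squeeze" is the grip in N (left out, the last holds). Time passes only in rows, so rows that repeat a pose let the fingers close. It gives the time, the measured TCP pose, the force and the opening at its end, in the units of the state.
- r.sense(): the state, without advancing time (a new reading comes with each control period).
- r.snapshot(name): name is "scene" or "top"; returns (picture, depth): 384x512x3 uint8, red, green, blue; 384x512 float32, mm along the optical axis (not along the pixel's ray), 0 where there is no reading.
- r.get_calibration(name): a dict with "fovy" (degrees; the focal length in pixels is half the picture's height over the tangent of half this angle, whatever the lens; pixels are square), "cx", "cy" (the principal point, pixels), "position" and "attitude" of the camera in the world. Camera axes: x right, y down, z forward; pixel columns grow to the right and rows downward; lengths in mm; the calibration is good to about 2 mm. A picture is of the moment at which its call begins. get_calibration takes no time and is no camera call.
- r.hand_in(): hands the job in, once; it reports no verdict.
The state is a dict: "time": time; "joint_pos": joint angles; "qd": joint speeds; "joint_efforts": joint torques, N m; "tool_pos": TCP position; "tcp_rot": TCP orientation; "ft_force": force on the tool from outside, world axes, zero at the start; "wrist_torque": the same for the moment, N m; "finger_gap": finger opening in mm.
Only numpy, scipy, OpenCV 4.12 (cv2) and the standard library are available. Lean on these libraries where they do the work, as an engineer would, in place of code of your own. Each camera call takes 0.05 s, during which the arm holds its last target. There are 200 camera calls.

## Working session

There is one attempt and no reset: what is moved stays moved. The work goes in short steps, Python scripts to look and compute and a tool call to move; the robot and the scene stay as the last step left them, time stands still between calls to the robot, and variables do not carry over. Pictures are saved under pics/ and viewed, about 8 in all and at most 12, crops included, and the job is handed in when it is done.

Besides the shell and the picture viewer there is one more tool, called by a JSON object that holds its "name" and its "arguments", one argument or row to a line. move_arm: Moves the arm, as the interface text tells. Its arguments: {"type":"object","properties":{"deltas":{"type":"array","items":{"type":"array"}},"jaw":{"type":"number"},"squeeze":{"type":"number"}},"required":["deltas"]}

```bash
ls; mkdir -p pics
cat > h.py <<'E'
from bench import r
import numpy as np, cv2
from scipy.spatial.transform import Rotation as Ro
def cam(n):
    c=r.get_calibration(n); return c
def K(c,h=384):
    f=h/2/np.tan(np.radians(c["fovy"])/2); return f,c["cx"],c["cy"]
E
python3 - <<'E'
from h import *
for n in("scene","top"):
    print(r.get_calibration(n))
    p,d=r.snapshot(n); np.save(n+"0.npy",d); cv2.imwrite(f"pics/{n}0.png",p[:,:,::-1])
s=r.sense();print(s)
E
```

```text
pics
{'fovy': 46.5107558419028, 'cx': 254.17389546618364, 'cy': 189.45389964823633, 'position': array([  89.5886275 ,  722.73901832, 1062.76099189]), 'attitude': array([-137.8339222 ,   -0.17175483, -147.32797973])}
{'fovy': 50.49081320520398, 'cx': 254.73309754965507, 'cy': 192.30889369815242, 'position': array([ 399.90526051,   16.99958452, 1167.16142484]), 'attitude': array([-172.85092308,   -0.90175415,  -90.04768078])}
{'time': 0.1, 'joint_pos': array([-7.29035755e+01,  7.51173039e+00,  8.53231112e+01,  7.34217558e-04,
        8.72612603e+01, -4.89277164e+00]), 'qd': array([ 0.00789959, -0.09877138, -0.16112334,  0.0444048 ,  0.04312066,
        0.04964098]), 'joint_efforts': array([ 7.02482994e-04, -5.70952928e+01, -5.01941264e+01, -1.62229812e-04,
        8.09623481e-03,  2.82994513e-06]), 'tool_pos': array([ 224.54150823, -555.86869123,  230.33874445]), 'tcp_rot': array([-95.32996686,  89.9038953 , 106.65919359]), 'ft_force': array([-0.61894686,  0.35359316,  0.38979523]), 'wrist_torque': array([-0.02648327, -0.0248405 , -0.01572834]), 'finger_gap': 85.44627348575179}
```

View pics/scene0.png

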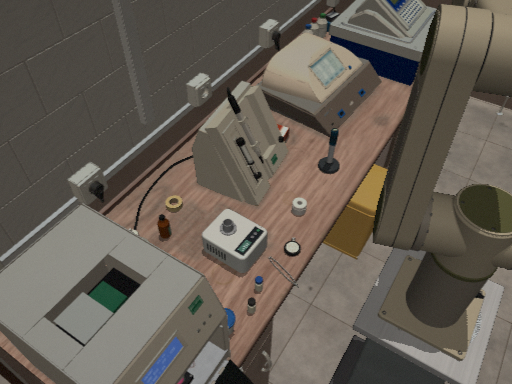

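View pics/top0.png

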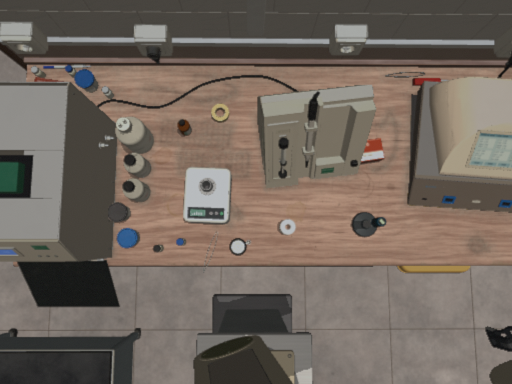

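The top view shows the neck at about (207,186), collar (288,227), probe handle top (380,222), stopwatch (238,246) and vials (157,248) and (181,241). The scene view agrees. Next I measure with depth and rays.

```bash
cat >> h.py <<'E'
def ray(n,u,v):
    c=cam(n); f,cx,cy=K(c); R=Ro.from_euler('xyz',c["attitude"],degrees=True).as_matrix()
    return c["position"],R@np.array([(u-cx)/f,(v-cy)/f,np.ones_like(u)],float)
def onz(n,u,v,z):
    p,d=ray(n,u,v); return p+d*(z-p[2])/d[2]
def pts(n,D):
    v,u=np.mgrid[0:384,0:512]; p,d=ray(n,u.ravel()*1.,v.ravel()*1.)
    return (p[:,None]+d*D.ravel()).T.reshape(384,512,3)
def proj(n,P):
    c=cam(n); f,cx,cy=K(c); R=Ro.from_euler('xyz',c["attitude"],degrees=True).as_matrix()
    q=R.T@(np.asarray(P,float)-c["position"]); return q[0]/q[2]*f+cx,q[1]/q[2]*f+cy
E
python3 - <<'E'
from h import *
D={n:np.load(n+"0.npy") for n in("scene","top")}
def rep(name,n,box,z0,z1):
    P=pts(n,D[n]); u0,u1,v0,v1=box
    Q=P[v0:v1,u0:u1]; m=(Q[...,2]>z0)&(Q[...,2]<z1)
    q=Q[m]; vv,uu=np.nonzero(m)
    if len(q)<3: print(name,n,"none");return
    (c,rr)=cv2.minEnclosingCircle(q[:,:2].astype(np.float32))
    print(name,n,len(q),"median",np.median(q,0).round(1),"circ",np.round(c,1),round(rr,1),"box",q.min(0).round(0),q.max(0).round(0),"pix",(uu.min()+u0,uu.max()+u0,vv.min()+v0,vv.max()+v0))
rep("bench","top",(300,340,200,250),-20,20)
rep("bench","scene",(270,290,210,230),-20,20)
rep("collar","top",(270,305,210,245),25,50)
rep("collar","scene",(285,315,190,222),25,50)
rep("neck","top",(190,225,168,203),93,115)
rep("neck","scene",(212,245,210,240),93,115)
rep("housing","top",(175,240,160,230),65,85)
rep("housing","scene",(195,275,200,275),65,85)
rep("probe","top",(350,395,205,245),140,180)
rep("probe","scene",(315,345,120,180),140,180)
rep("tube","scene",(315,345,120,180),50,92)
rep("foot","top",(340,400,200,245),4,25)
rep("sw","top",(225,252,232,260),6,25)
for x,b in(("vk",(148,168,238,258)),("vb",(172,190,232,250))): rep(x,"top",b,30,60)
for n,b in(("scene",(285,345,120,222)),("top",(270,400,195,250))):
    pass
# zoomed composite
t=cv2.imread("pics/top0.png");s=cv2.imread("pics/scene0.png")
a=[cv2.resize(i,(390,290),interpolation=cv2.INTER_CUBIC) for i in(t[165:210,177:237],t[205:250,258:318],t[200:245,340:400],s[120:180,295:375])]
cv2.imwrite("pics/z.png",np.vstack([np.hstack(a[:2]),np.hstack(a[2:])]))
E
```

```text
bench top 1991 median [ 452.2 -187.3   -1. ] circ [ 454.2 -187.9] 91.1 box [ 384. -246.   -8.] [ 525. -130.    7.] pix (np.int64(300), np.int64(339), np.int64(200), np.int64(249))
bench scene 399 median [476.2 -28.4  -0.6] circ [477.6 -28.3] 46.3 box [434. -74.  -8.] [520.  18.   7.] pix (np.int64(270), np.int64(289), np.int64(210), np.int64(229))
collar top 181 median [445.1 -90.6  35.3] circ [446.2 -91.4] 22.0 box [ 426. -113.   28.] [467. -71.  42.] pix (np.int64(280), np.int64(295), np.int64(219), np.int64(234))
collar scene 144 median [444.7 -89.2  35.1] circ [444.4 -92.7] 24.5 box [ 423. -117.   25.] [469. -68.  41.] pix (np.int64(293), np.int64(306), np.int64(198), np.int64(210))
neck top 44 median [554.1 126.7 100.3] circ [553.5 129.5] 14.5 box [539. 116.  93.] [567. 142. 106.] pix (np.int64(201), np.int64(211), np.int64(180), np.int64(190))
neck scene 62 median [551.2 130.   99.4] circ [552.6 130.2] 15.7 box [537. 115.  93.] [568. 144. 106.] pix (np.int64(223), np.int64(233), np.int64(219), np.int64(228))
housing top 2385 median [526.9 130.1  73.9] circ [531.7 129.8] 89.9 bo
[... 782 characters left out ...]
np.int64(120), np.int64(157))
foot top 445 median [ 448.7 -306.6   12.9] circ [ 464.6 -329.6] 94.7 box [ 398. -414.    4.] [ 524. -254.   24.] pix (np.int64(343), np.int64(398), np.int64(200), np.int64(244))
sw top 246 median [392.6  46.   11.4] circ [396.8  42.9] 31.5 box [368.  12.   6.] [415.  74.  16.] pix (np.int64(228), np.int64(250), np.int64(238), np.int64(255))
vk top 56 median [387.6 265.   46. ] circ [386.7 266.8] 10.6 box [377. 257.  32.] [396. 276.  52.] pix (np.int64(153), np.int64(161), np.int64(245), np.int64(252))
vb top 57 median [403.8 203.1  46.7] circ [405.1 204.1] 10.4 box [396. 194.  31.] [415. 213.  52.] pix (np.int64(176), np.int64(184), np.int64(238), np.int64(245))
```

View pics/z.png

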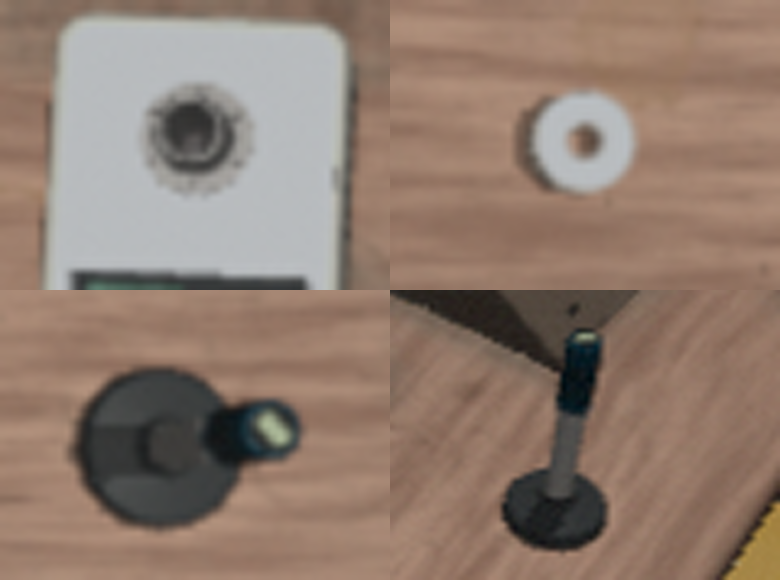

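The zoom confirms the shapes. Collar is at about (445.5,-91.5), neck (553,129.5) and probe (453,-312.5), with heights and radii matching the given sizes. Now I compute the tool-axis conversion.

```bash
cat >> h.py <<'E'
def go(P,jaw=None):
    s=r.sense(); R=Ro.from_euler('xyz',s["tcp_rot"],degrees=True).as_matrix()
    d=R.T@(np.asarray(P,float)-s["tool_pos"]); a=np.degrees(np.arctan2(R[1,1],R[0,1])); t=0
    if jaw is not None:
        t=-(jaw-a); t=(t+90)%180-90   # tool x is down: +turn lowers world yaw
    print("t",round(s["time"],2),"tcp",s["tool_pos"].round(1),"jawdir",round(a,1),"gap",round(s["finger_gap"],1),"F",s["ft_force"].round(1),"xdir",R[:,0].round(4))
    print(" ->",P,"delta",d.round(1),"turn",round(t,1),"j6",s["joint_pos"][5].round(1)); return d,t
E
python3 - <<'E'
from h import *
go([445.5,-91.5,130],90)
E
```

```text
t 0.1 tcp [ 224.5 -555.9  230.3] jawdir -68.0 gap 85.4 F [-0.6  0.4  0.4] xdir [-5.0e-04  1.6e-03 -1.0e+00]
 -> [445.5, -91.5, 130] delta [ 101.  -347.7 -378.7] turn 22.0 j6 -4.9
```

{"name": "move_arm", "arguments": {
  "deltas": [
    [[5, -30, -32], 2],
    [[12, -65, -70], 4],
    [[22, -102, -111], 7],
    [[33, -140, -152], 10],
    [[44, -178, -193], 12],
    [[55, -216, -234], 15],
    [[66, -254, -275], 17],
    [[78, -290, -315], 19],
    [[90, -320, -350], 21],
    [[101, -340, -370], 22],
    [[101, -347.5, -378.5], 22],
    [[101, -347.5, -378.5], 22]
  ],
  "jaw": 1,
  "squeeze": 30
}}

```text
time: 1.6
tool_pos: [445.4, -91.7, 130.2]
tcp_rot: [-64.6, 89.9, 115.4]
ft_force: [-0.0, -0.6, -0.8]
finger_gap: 85.1
```

Run:
```python
from h import *
go([445.5,-91.5,6],90)
im=[]
for n in("scene","top"):
    p,d=r.snapshot(n); np.save(n+"1.npy",d); p=p[:,:,::-1]
    u,v=map(int,proj(n,[445,-91,60])); im.append(cv2.resize(p[v-40:v+40,u-50:u+50],(400,320),interpolation=cv2.INTER_CUBIC))
cv2.imwrite("pics/a.png",np.hstack(im))
```

```text
t 1.6 tcp [445.4 -91.7 130.2] jawdir -89.9 gap 85.1 F [-0.  -0.6 -0.8] xdir [-7.0e-04  1.4e-03 -1.0e+00]
 -> [445.5, -91.5, 6] delta [124.2  -0.   -0.2] turn 0.1 j6 71.8
```

View pics/a.png

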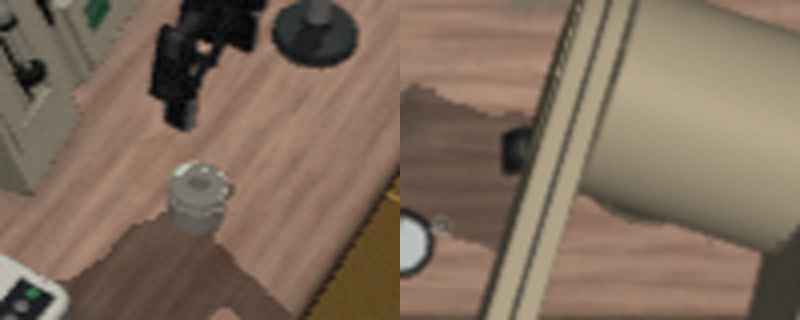

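The scene view shows the open fingers above the collar. The top view is blocked by the arm. The clearance is ample, so I descend and grip.

{"name": "move_arm", "arguments": {
  "deltas": [
    [[30, 0, 0], 0],
    [[70, 0, 0], 0],
    [[105, 0, 0], 0],
    [[120, 0, 0], 0],
    [[124, 0, 0], 0],
    [[124, 0, 0], 0]
  ]
}}

```text
time: 2.45
tool_pos: [446.2, -93.2, 7.6]
tcp_rot: [-161.0, 89.9, 18.9]
ft_force: [0.2, 0.3, 0.2]
finger_gap: 85.3
```

{"name": "move_arm", "arguments": {
  "deltas": [
    [[0, 0, 0], 0],
    [[0, 0, 0], 0],
    [[0, 0, 0], 0],
    [[0, 0, 0], 0],
    [[0, 0, 0], 0],
    [[0, 0, 0], 0],
    [[0, 0, 0], 0],
    [[0, 0, 0], 0]
  ],
  "jaw": -1,
  "squeeze": 30
}}

```text
time: 3.45
tool_pos: [447.1, -93.4, 8.7]
tcp_rot: [177.2, 89.8, -2.9]
ft_force: [-1.0, -0.6, 6.7]
finger_gap: 43.2
```

{"name": "move_arm", "arguments": {
  "deltas": [
    [[-20, 0, 0], 0],
    [[-60, 0, 0], 0],
    [[-110, 0, 0], 0],
    [[-150, 0, 0], 0],
    [[-160, 0, 0], 0],
    [[-160, 0, 0], 0]
  ]
}}

```text
time: 4.2
tool_pos: [446.8, -93.4, 168.8]
tcp_rot: [173.2, 89.8, -6.9]
ft_force: [-0.4, -0.2, -1.1]
finger_gap: 43.0
```

Run:
```python
from h import *
go([445.5,129.5,166])
go([553,129.5,166])
```

```text
t 4.2 tcp [446.8 -93.4 168.8] jawdir -90.0 gap 43.0 F [-0.4 -0.2 -1.1] xdir [ 3.9e-03 -5.0e-04 -1.0e+00]
 -> [445.5, 129.5, 166] delta [   2.7 -222.9    1.5] turn 0 j6 71.7
t 4.2 tcp [446.8 -93.4 168.8] jawdir -90.0 gap 43.0 F [-0.4 -0.2 -1.1] xdir [ 3.9e-03 -5.0e-04 -1.0e+00]
 -> [553, 129.5, 166] delta [   3.1 -223.  -106. ] turn 0 j6 71.7
```

{"name": "move_arm", "arguments": {
  "deltas": [
    [[0, -30, 0], 0],
    [[0, -75, 0], 0],
    [[0, -120, 0], 0],
    [[0, -165, -5], 0],
    [[0, -200, -25], 0],
    [[0, -220, -50], 0],
    [[3, -223, -80], 0],
    [[3, -223, -100], 0],
    [[3, -223, -106], 0],
    [[3, -223, -106], 0]
  ]
}}

```text
time: 5.45
tool_pos: [552.0, 129.3, 164.5]
tcp_rot: [143.5, 89.9, -36.6]
ft_force: [-0.1, -0.4, -1.0]
finger_gap: 43.2
```

Run:
```python
from h import *
go([553,129.5,140])
im=[]
for n in("scene","top"):
    p,d=r.snapshot(n); np.save(n+"2.npy",d); cv2.imwrite(f"pics/{n}2.png",p[:,:,::-1]);p=p[:,:,::-1]
    u,v=map(int,proj(n,[553,129.5,140])); print(n,u,v);im.append(cv2.resize(p[v-40:v+40,u-50:u+50],(400,320),interpolation=cv2.INTER_CUBIC))
cv2.imwrite("pics/b.png",np.hstack(im))
```

```text
t 5.45 tcp [552.  129.3 164.5] jawdir -90.0 gap 43.2 F [-0.1 -0.4 -1. ] xdir [ 1.1e-03 -8.0e-04 -1.0e+00]
 -> [553, 129.5, 140] delta [24.5 -0.2 -1. ] turn 0 j6 98.1
scene 226 213
top 204 182
```

View pics/b.png

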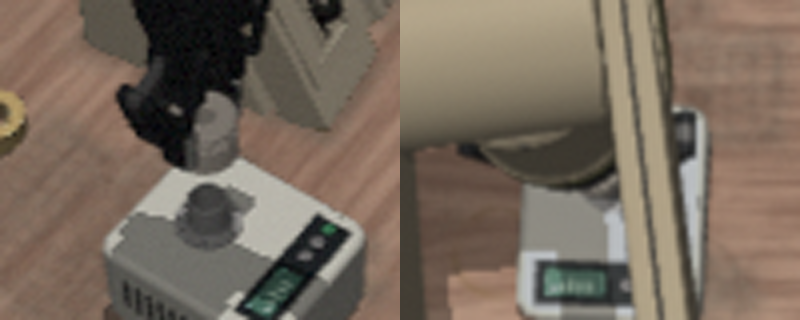

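The scene view shows the collar held upright just above the neck: collar bottom at about crop (213,170), neck top at (208,190). The top view is blocked. I measure both from the scene image and depth.

Run:
```python
from h import *
p=cv2.imread("pics/scene2.png"); D=np.load("scene2.npy"); P=pts("scene",D)
print("proj neck",proj("scene",[553,129.5,103]),"collar axis z162,z198",proj("scene",[553,129.5,162]),proj("scene",[553,129.5,198]))
g=p.max(2).astype(int); m=np.zeros_like(g)
Z=P[...,2]
hi=(Z>150)&(Z<206)&(g>85)&(abs(P[...,0]-553)<30)&(abs(P[...,1]-130)<30)
n,l,st,_=cv2.connectedComponentsWithStats(hi.astype(np.uint8)); k=1+np.argmax(st[1:,4]); hi=l==k
v,u=np.nonzero(hi); print("collar px",u.min(),u.max(),v.min(),v.max(),len(u))
for vv in range(v.min(),v.max()+1): 
    uu=u[v==vv]; print(vv,uu.min(),uu.max(),Z[vv,uu].mean().round(0),end="; ")
q=P[hi]; t=q[q[:,2]>q[:,2].max()-7]; print("\ntop",np.median(t,0),len(t)); 
# side points: circle fit with r=22 
s=q[(q[:,2]>168)&(q[:,2]<190)]
from scipy.optimize import least_squares
f=least_squares(lambda c:np.hypot(s[:,0]-c[0],s[:,1]-c[1])-22,[553,129.5],loss='soft_l1'); print("side fit",f.x,len(s),np.abs(f.fun).mean())
t=P[(Z>97)&(Z<110)&(abs(P[...,0]-553)<20)&(abs(P[...,1]-130)<20)]; print("neck",t.mean(0),len(t),cv2.minEnclosingCircle(t[:,:2].astype(np.float32)))
s=P[(Z>80)&(Z<97)&(abs(P[...,0]-553)<17)&(abs(P[...,1]-130)<17)]
f=least_squares(lambda c:np.hypot(s[:,0]-c[0],s[:,1]-c[1])-14.5,[553,129.5],loss='soft_l1'); print("neck side fit",f.x,len(s),np.abs(f.fun).mean())
```

```text
proj neck (np.float64(227.42077136952378), np.float64(222.0390429578294)) collar axis z162,z198 (np.float64(226.48887335598675), np.float64(208.14080029453095)) (np.float64(225.88525759932656), np.float64(199.1385295099713))
collar px 224 236 196 216 177
196 228 230 191.0; 197 228 232 191.0; 198 228 233 190.0; 199 227 234 191.0; 200 226 236 188.0; 201 226 236 188.0; 202 226 235 186.0; 203 226 235 186.0; 204 225 235 191.0; 205 225 235 190.0; 206 225 235 189.0; 207 225 235 188.0; 208 226 235 186.0; 209 225 235 183.0; 210 225 232 180.0; 211 226 235 174.0; 212 226 235 170.0; 213 226 234 167.0; 214 226 233 163.0; 215 224 232 161.0; 216 225 229 156.0; 
top [539.80779843 127.70004928 190.80438406] 94
side fit [554.09983091 135.65235823] 92 4.4460037067249765
neck [551.70375653 130.7283504  100.83677286] 41 ((552.49560546875, 130.23049926757812), 14.294127464294434)
neck side fit [551.97825442 129.43222327] 71 1.3506881909356576
```

Run:
```python
from h import *
p=cv2.imread("pics/scene2.png"); c=p[185:240,200:260]
c=cv2.resize(c,(600,550),interpolation=cv2.INTER_CUBIC); c=cv2.convertScaleAbs(c,alpha=1.3)
for z,col in((192,(0,0,255)),(156,(0,255,0)),(103,(255,0,0))):
    R=22 if z>110 else 13
    for a in np.linspace(0,2*np.pi,60):
        u,v=proj("scene",[553+R*np.cos(a),129.5+R*np.sin(a),z]); cv2.circle(c,(int((u-200+.5)*10),int((v-185+.5)*10)),1,col,-1)
cv2.imwrite("pics/c.png",c)
for u,v in((229,201),(229.5,201),(230,201)): print(onz("scene",u,v,192))
```

```text
[545.85152852 126.22850406 192.        ]
[544.77237259 125.53251085 192.        ]
[543.6932071  124.83651148 192.        ]
```

View pics/c.png

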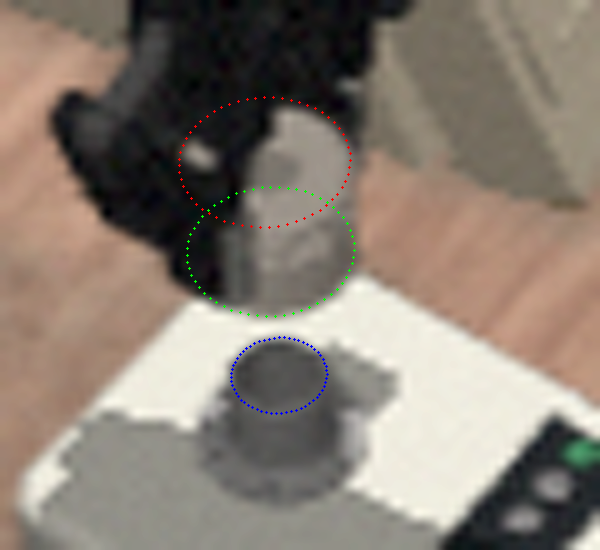

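The overlay fits: the right and lower edges of the held collar and the neck rim match their predicted circles to within about 1–2 mm. I correct x by about +2 mm and descend to just above the neck.

{"name": "move_arm", "arguments": {
  "deltas": [
    [[10, -0.5, -2.3], 0],
    [[28, -0.5, -2.3], 0],
    [[42, -0.5, -2.3], 0],
    [[49, -0.5, -2.3], 0],
    [[50, -0.5, -2.3], 0],
    [[50, -0.5, -2.3], 0]
  ]
}}

```text
time: 6.3
tool_pos: [554.7, 129.9, 115.8]
tcp_rot: [170.3, 89.8, -9.7]
ft_force: [-0.4, -0.4, -0.2]
finger_gap: 43.1
```

Run:
```python
from h import *
go([554.3,129.8,91.7])
p,d=r.snapshot("scene"); c=p[190:240,200:260,::-1]
c=cv2.resize(c,(720,600),interpolation=cv2.INTER_CUBIC); c=cv2.convertScaleAbs(c,alpha=1.3)
s=r.sense()["tool_pos"]
for z,R,col in((s[2]+27.3,22,(0,0,255)),(s[2]-8.7,22,(0,255,0)),(103,13,(255,0,0))):
    for a in np.linspace(0,2*np.pi,60):
        u,v=proj("scene",[553+R*np.cos(a),129.8+R*np.sin(a),z]); cv2.circle(c,(int((u-200+.5)*12),int((v-190+.5)*12)),1,col,-1)
cv2.imwrite("pics/d.png",c)
```

```text
t 6.3 tcp [554.7 129.9 115.8] jawdir -90.0 gap 43.1 F [-0.4 -0.4 -0.2] xdir [ 3.e-03 -5.e-04 -1.e+00]
 -> [554.3, 129.8, 91.7] delta [24.1  0.1  0.5] turn 0 j6 98.1
```

View pics/d.png

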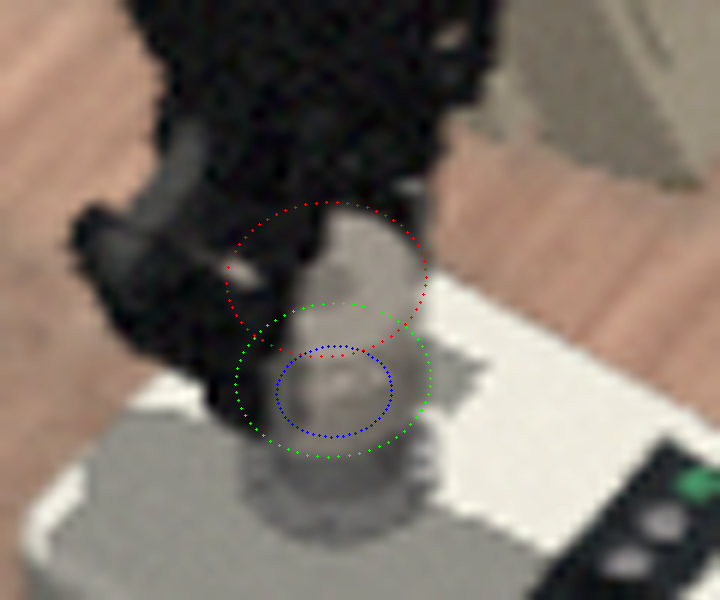

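The circles match the collar and sit centred over the neck. I lower in small steps and watch the force.

{"name": "move_arm", "arguments": {
  "deltas": [
    [[3, 0, 0.5], 0],
    [[6, 0, 0.5], 0],
    [[9, 0, 0.5], 0],
    [[12, 0, 0.5], 0],
    [[12, 0, 0.5], 0]
  ]
}}

```text
time: 6.98
tool_pos: [554.3, 129.8, 103.6]
tcp_rot: [166.6, 89.8, -13.4]
ft_force: [-0.1, -0.4, -0.6]
finger_gap: 42.9
```

The collar is 8 mm below the neck's rim with no force. I continue.

{"name": "move_arm", "arguments": {
  "deltas": [
    [[3, 0, 0], 0],
    [[6, 0, 0], 0],
    [[8, 0, 0], 0],
    [[10, 0, 0], 0],
    [[11, 0, 0], 0],
    [[11, 0, 0], 0]
  ]
}}

```text
time: 7.72
tool_pos: [554.2, 129.7, 92.5]
tcp_rot: [164.2, 89.8, -15.9]
ft_force: [1.1, -1.0, -1.3]
finger_gap: 43.2
```

{"name": "move_arm", "arguments": {
  "deltas": [
    [[0.7, 0, 0], 0],
    [[1.4, 0, 0], 0],
    [[2.1, 0, 0], 0],
    [[2.1, 0, 0], 0]
  ]
}}

```text
time: 8.22
tool_pos: [554.4, 129.8, 91.4]
tcp_rot: [167.4, 89.8, -12.6]
ft_force: [-4.0, -1.3, 7.8]
finger_gap: 43.3
```

Contact is about 8 N at z 91.4, against a predicted 91.7, so the collar is home. I release and rise.

{"name": "move_arm", "arguments": {
  "deltas": [
    [[0, 0, 0], 0],
    [[0, 0, 0], 0],
    [[0, 0, 0], 0],
    [[0, 0, 0], 0],
    [[0, 0, 0], 0],
    [[0, 0, 0], 0]
  ],
  "jaw": 1
}}

```text
time: 8.98
tool_pos: [554.5, 129.8, 91.4]
tcp_rot: [167.0, 89.8, -13.1]
ft_force: [-0.7, 0.5, -0.7]
finger_gap: 85.4
```

{"name": "move_arm", "arguments": {
  "deltas": [
    [[-10, 0, 0], 0],
    [[-35, 0, 0], 0],
    [[-80, 0, 0], 0],
    [[-120, 0, 20], 0],
    [[-130, 0, 60], 0],
    [[-130, 0, 100], 0],
    [[-130, 10, 108], 0],
    [[-130, 40, 108], 0],
    [[-130, 80, 108], 0],
    [[-130, 120, 108], 0],
    [[-130, 160, 108], 0],
    [[-130, 180, 108], 0]
  ]
}}

```text
time: 10.48
tool_pos: [446.2, -52.5, 221.8]
tcp_rot: [159.9, 89.7, -20.3]
ft_force: [-0.4, -0.1, -0.4]
finger_gap: 85.5
```

Run:
```python
from h import *
go([453,-312.5,230])
for n in("scene","top"):
    p,d=r.snapshot(n); cv2.imwrite(f"pics/{n}3.png",p[:,:,::-1]); P=pts(n,d); Z=P[...,2]
    t=P[(Z>110)&(Z<128)&(np.hypot(P[...,0]-553,P[...,1]-130)<30)]
    if len(t)>3: print(n,"collar top",np.median(t,0),len(t),cv2.minEnclosingCircle(t[:,:2].astype(np.float32)))
    u,v=proj(n,[553,129.8,119]); print(u,v)
    c=p[int(v)-12:int(v)+14,int(u)-15:int(u)+15]; g=(c.min(2)); np.save(n+"3c.npy",c)
    cv2.imwrite(f"pics/{n}3c.png",cv2.resize(c[:,:,::-1],(390,338),interpolation=cv2.INTER_CUBIC))
a=[cv2.imread(f"pics/{n}3c.png") for n in("scene","top")]; cv2.imwrite("pics/e.png",np.hstack(a))
```

```text
t 10.47 tcp [446.2 -52.5 221.8] jawdir -90.2 gap 85.5 F [-0.4 -0.1 -0.4] xdir [ 0.0041 -0.0015 -1.    ]
 -> [453, -312.5, 230] delta [ -7.7 260.   -7.5] turn 0 j6 76.9
scene collar top [551.72926443 132.23079482 117.79421268] 174 ((554.0826416015625, 131.16294860839844), 23.530000686645508)
227.1107584554988 218.4434403385958
top collar top [553.2261299  130.08426761 117.68064905] 206 ((553.8230590820312, 131.1460418701172), 22.2484073638916)
204.88887010034827 183.9879557125267
```

View pics/e.png

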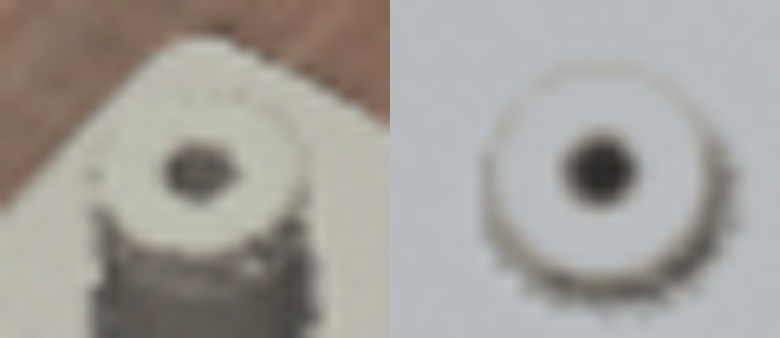

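Top view: the collar is level and concentric on the neck, with the guide hole at crop (599,171). The top height fits fully home. I compute the hole position by ray, then go above the probe.

Run:
```python
from h import *
for n,(u,v) in(("scene",(227,218)),("top",(205,184))):
    g=cv2.imread(f"pics/{n}3.png").min(2).astype(float)
    w=g[v-4:v+5,u-5:u+6]; bg=np.percentile(w,90); w=np.clip(bg-15-w,0,None)
    vv,uu=np.mgrid[v-4:v+5,u-5:u+6]
    # keep component near centre
    k=np.hypot(uu-u,(vv-v)*1.2)<3.8; w=w*k
    cu,cv_=(w*uu).sum()/w.sum(),(w*vv).sum()/w.sum(); print(n,cu,cv_,"hole",onz(n,cu,cv_,117))
go([453.2,-312.7,230])
```

```text
scene 226.77866473149493 218.77793904209 hole [554.0747505  129.97000795 117.        ]
top 204.7185908319185 183.66680814940577 hole [554.13561925 130.46954155 117.        ]
t 10.57 tcp [446.2 -52.4 221.7] jawdir -90.2 gap 85.7 F [0.2 0.9 0.3] xdir [ 0.0038 -0.0016 -1.    ]
 -> [453.2, -312.7, 230] delta [ -7.9 260.3  -8. ] turn 0 j6 77.0
```

{"name": "move_arm", "arguments": {
  "deltas": [
    [[-2, 30, -1], 0],
    [[-4, 75, -2], 0],
    [[-6, 120, -4], 0],
    [[-7, 165, -6], 0],
    [[-8, 210, -7], 0],
    [[-8, 245, -7], 0],
    [[-8, 260, -7], 0],
    [[-8, 260, -7], 0]
  ]
}}

```text
time: 11.58
tool_pos: [452.4, -312.4, 230.1]
tcp_rot: [164.0, 89.8, -16.2]
ft_force: [0.3, 1.0, 0.4]
finger_gap: 85.2
```

Run:
```python
from h import *
go([453.2,-312.7,112])
p,d=r.snapshot("scene"); cv2.imwrite("pics/scene4.png",p[:,:,::-1])
u,v=map(int,proj("scene",[453,-312,150])); c=p[v-35:v+40,u-40:u+40,::-1]; c=cv2.convertScaleAbs(cv2.resize(c,(640,600),interpolation=cv2.INTER_CUBIC),alpha=1.3)
for z in(160,100):
  for a in np.linspace(0,2*np.pi,40):
    x,y=proj("scene",[453.2+12*np.cos(a),-312.7+12*np.sin(a),z]); cv2.circle(c,(int((x-u+40.5)*8),int((y-v+35.5)*8)),1,(0,0,255),-1)
cv2.imwrite("pics/f.png",c)
```

```text
t 11.57 tcp [ 452.4 -312.4  230.1] jawdir -90.3 gap 85.2 F [0.3 1.  0.4] xdir [ 0.0038 -0.0011 -1.    ]
 -> [453.2, -312.7, 112] delta [118.1   0.2  -0.4] turn 0 j6 50.2
```

View pics/f.png

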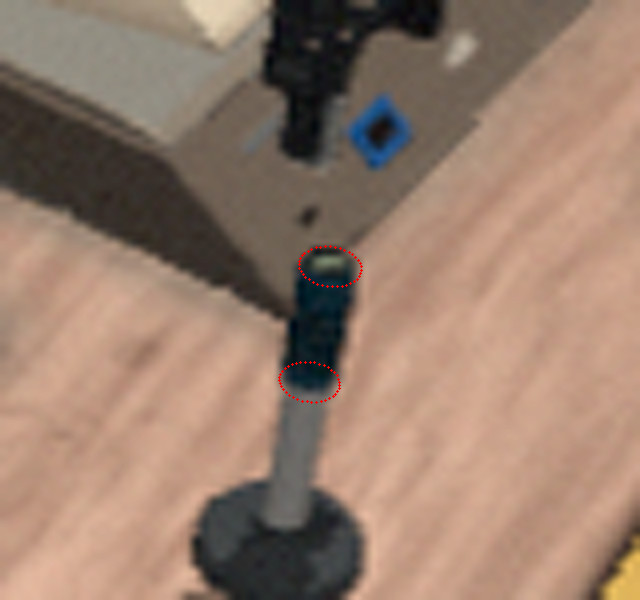

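The hole is at (554.1,130.2) from both cameras, and the gripper gave y 129.8 for it. The scene view shows the open fingers above the handle, which matches its predicted circles to within about 0.5 px. I descend and grip.

{"name": "move_arm", "arguments": {
  "deltas": [
    [[15, 0, -0.7], 0],
    [[40, 0, -0.7], 0],
    [[70, 0, -0.7], 0],
    [[100, 0, -0.7], 0],
    [[115, 0, -0.7], 0],
    [[119, 0, -0.7], 0],
    [[119, 0, -0.7], 0],
    [[119, 0, -0.7], 0]
  ]
}}

```text
time: 12.62
tool_pos: [454.4, -312.3, 112.5]
tcp_rot: [158.0, 89.7, -22.2]
ft_force: [0.3, -0.8, -0.2]
finger_gap: 85.3
```

{"name": "move_arm", "arguments": {
  "deltas": [
    [[0, 0, 0], 0],
    [[0, 0, 0], 0],
    [[0, 0, 0], 0],
    [[0, 0, 0], 0],
    [[0, 0, 0], 0],
    [[0, 0, 0], 0],
    [[0, 0, 0], 0],
    [[0, 0, 0], 0]
  ],
  "jaw": -1,
  "squeeze": 45
}}

```text
time: 13.62
tool_pos: [454.5, -312.6, 112.7]
tcp_rot: [153.8, 89.6, -26.4]
ft_force: [-0.1, -3.2, 1.7]
finger_gap: 23.1
```

{"name": "move_arm", "arguments": {
  "deltas": [
    [[-8, 0, 0], 0],
    [[-25, 0, 0], 0],
    [[-50, 0, 0], 0],
    [[-75, 0, 0], 0],
    [[-100, 0, 0], 0],
    [[-118, 0, 0], 0],
    [[-120, 0, 0], 0],
    [[-120, 0, 0], 0]
  ]
}}

```text
time: 14.62
tool_pos: [453.5, -311.9, 231.8]
tcp_rot: [159.0, 89.7, -21.2]
ft_force: [-0.4, -1.1, -1.2]
finger_gap: 22.9
```

Run:
```python
from h import *
go([450,129.8,237]); go([554,129.8,237])
```

```text
t 14.62 tcp [ 453.5 -311.9  231.8] jawdir -90.2 gap 22.9 F [-0.4 -1.1 -1.2] xdir [ 0.0049 -0.0019 -1.    ]
 -> [450, 129.8, 237] delta [  -6.  -441.7    5.1] turn 0 j6 50.3
t 14.62 tcp [ 453.5 -311.9  231.8] jawdir -90.2 gap 22.9 F [-0.4 -1.1 -1.2] xdir [ 0.0049 -0.0019 -1.    ]
 -> [554, 129.8, 237] delta [  -5.5 -442.1  -98.9] turn 0 j6 50.3
```

{"name": "move_arm", "arguments": {
  "deltas": [
    [[-5, -25, 1], 0],
    [[-9, -65, 2], 0],
    [[-13, -110, 3], 0],
    [[-13, -155, 4], 0],
    [[-13, -200, 4], 0],
    [[-13, -245, 4], 0],
    [[-13, -290, 4], 0],
    [[-13, -335, 4], 0],
    [[-13, -380, 0], 0],
    [[-13, -415, -10], 0],
    [[-13, -435, -25], 0],
    [[-13, -442, -40], 0]
  ]
}}

```text
time: 16.12
tool_pos: [494.5, 131.4, 242.5]
tcp_rot: [138.8, 89.8, -41.3]
ft_force: [-0.2, 0.4, -0.8]
finger_gap: 22.4
```

Run:
```python
from h import *
go([554,129.8,245])
```

```text
t 16.12 tcp [494.5 131.4 242.5] jawdir -90.1 gap 22.4 F [-0.2  0.4 -0.8] xdir [ 0.0023 -0.002  -1.    ]
 -> [554, 129.8, 245] delta [ -2.4   1.5 -59.5] turn 0 j6 99.3
```

{"name": "move_arm", "arguments": {
  "deltas": [
    [[-2, 1, -15], 0],
    [[-2.5, 1.5, -35], 0],
    [[-2.5, 1.5, -52], 0],
    [[-2.5, 1.5, -59.5], 0],
    [[-2.5, 1.5, -59.5], 0],
    [[-2.5, 1.5, -59.5], 0]
  ]
}}

```text
time: 16.88
tool_pos: [553.4, 129.8, 244.8]
tcp_rot: [125.8, 89.9, -54.3]
ft_force: [-0.7, -0.2, -0.7]
finger_gap: 22.5
```

Run:
```python
from h import *
go([554,129.8,214.7])
P=[]
for i in range(4):
    p,d=r.snapshot("scene"); P.append(p.astype(float))
p=np.mean(P,0); np.save("s5.npy",p); s=r.sense()["tool_pos"]; tip=s[2]-94.7
print("tip z",tip,"pred px tip",proj("scene",[554,129.8,tip]),"mark",proj("scene",[554,129.8,tip+55]),"handle bottom",proj("scene",[554,129.8,tip+82]),"hole",proj("scene",[554.1,130,119]))
c=p[165:235,195:265,::-1].clip(0,255).astype(np.uint8)
c=cv2.convertScaleAbs(cv2.resize(c,(600,600),interpolation=cv2.INTER_CUBIC),alpha=1.3)
k=600/70
def dot(X,col):
    u,v=proj("scene",X); cv2.circle(c,(int((u-195+.5)*k),int((v-165+.5)*k)),2,col,-1)
for z in np.arange(0,83,9): dot([554,129.8,tip+z],(0,0,255))
for a in np.linspace(0,6.28,30): dot([554+7*np.cos(a),130+7*np.sin(a),119],(255,0,0))
cv2.imwrite("pics/g.png",c)
```

```text
t 16.88 tcp [553.4 129.8 244.8] jawdir -90.1 gap 22.5 F [-0.7 -0.2 -0.7] xdir [ 0.0015 -0.002  -1.    ]
 -> [554, 129.8, 214.7] delta [30.1 -0.  -0.5] turn 0 j6 98.2
tip z 150.62128530258985 pred px tip (np.float64(226.2981546506933), np.float64(210.81654168440548)) mark (np.float64(225.36471365112752), np.float64(197.09294434962345)) handle bottom (np.float64(224.88157856116163), np.float64(189.98981577901225)) hole (np.float64(226.73303331406896), np.float64(218.31868526956677))
```

View pics/g.png

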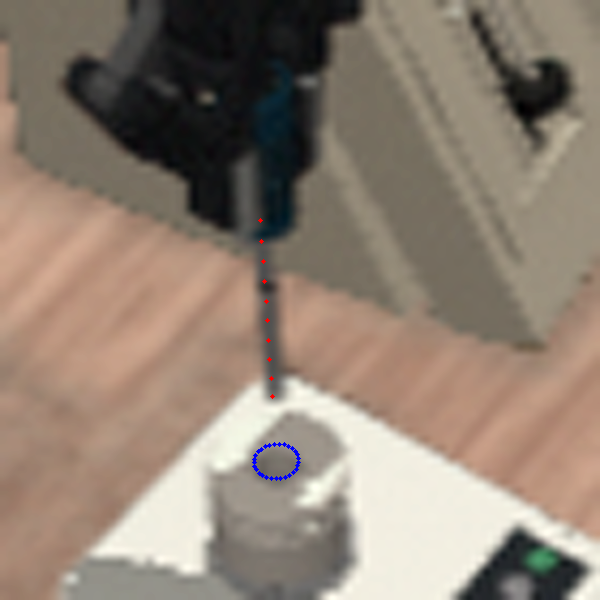

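The rod hangs vertically over the hole, with its tip at about (274,398) and the mark at (266,286). I measure the sub-pixel column and row offsets.

Run:
```python
from h import *
p=np.load("s5.npy"); g=p.sum(2)/3; 
p2=p[...,0]  # red: wood bright, rod dark
s=r.sense()["tool_pos"]; tip=s[2]-94.7
zs=np.linspace(0,82,300); uv=np.array([proj("scene",[553.4,129.8,tip+z]) for z in zs])
for v in range(193,213):
    uc=np.interp(v,uv[::-1,1],uv[::-1,0]); u0=int(round(uc)); U=np.arange(u0-5,u0+6)
    w=p2[v,U]; b=np.interp(U,[U[1],U[-2]],[w[:2].mean(),w[-2:].mean()]); q=np.clip(b-w,0,None)*(abs(U-uc)<3.2)
    print(v,"pred",round(uc,2),"meas",round((q*U).sum()/max(q.sum(),1),2),"depth",int(q.sum()),w.astype(int))
ex=(np.array(proj("scene",[554.4,129.8,140]))-proj("scene",[553.4,129.8,140])),(np.array(proj("scene",[553.4,130.8,140]))-proj("scene",[553.4,129.8,140])),(np.array(proj("scene",[553.4,129.8,141]))-proj("scene",[553.4,129.8,140]))
print("px per mm x,y,z",np.round(ex,3))
```

```text
193 pred 225.27 meas 224.76 depth 98 [91 92 87 77 66 59 69 88 91 92 91]
194 pred 225.34 meas 224.89 depth 143 [133 118  88  93  85  62  72  92  92  91  92]
195 pred 225.41 meas 225.25 depth 140 [143 136 129 117  99  63  73  92  91  91  92]
196 pred 225.48 meas 225.62 depth 123 [144 137 130 127 114  64  69  87  95  93  91]
197 pred 225.54 meas 225.55 depth 114 [132 133 139 124  63  70 105 131 122 110  93]
198 pred 225.61 meas 225.76 depth 207 [132 140 146 128  53  39  92 134 126 122 123]
199 pred 225.68 meas 225.88 depth 169 [138 146 149 136  84  64 101 132 132 130 136]
200 pred 225.75 meas 225.98 depth 191 [144 145 150 136  94  66  99 135 137 141 147]
201 pred 225.81 meas 226.02 depth 209 [142 144 146 135  87  64  97 140 141 148 148]
202 pred 225.88 meas 225.91 depth 211 [138 140 142 128  84  62  95 140 147 150 149]
203 pred 225.95 meas 225.73 depth 193 [136 136 133 121  89  63  97 144 147 148 142]
204 pred 226.02 meas 225.85 depth 158 [125 123 122 118  98  63  93 139 148 143 138]
205 pred 226.09 meas 225.92 depth 159 [123 120 117 117  96  63  85 128 141 135 135]
206 pred 226.15 meas 226.28 depth 150 [126 128 127 123 106  64  79 117 131 130 128]
207 pred 226.22 meas 226.63 depth 160 [129 132 131 130 113  65  74 103 120 122 128]
208 pred 226.29 meas 227.11 depth 173 [126 130 130 134 123  69  70  87 101 120 125]
209 pred 226.36 meas 226.48 depth 89 [121 128 135 147 141  79  83 141 165 125 128]
210 pred 226.42 meas 226.69 depth 153 [126 128 144 178 162  86  87 144 186 184 165]
211 pred 226.48 meas 226.72 depth 110 [128 146 180 185 170 117 114 160 185 186 184]
212 pred 226.48 meas 0.0 depth 0 [145 180 185 184 186 184 185 183 184 183 185]
px per mm x,y,z [[-0.308 -0.158]
 [-0.216  0.246]
 [-0.016 -0.238]]
```

Rod x comes out near 552.8 (TCP 553.4) and the hole near x 554.1, y 130.0. The mark and tip rows agree with TCP−39.7 and TCP−94.7. I shift +1.2 mm in x and stop just above the collar before entering.

{"name": "move_arm", "arguments": {
  "deltas": [
    [[4, -0.2, -1.2], 0],
    [[10, -0.2, -1.2], 0],
    [[16, -0.2, -1.2], 0],
    [[21, -0.2, -1.2], 0],
    [[24, -0.2, -1.2], 0],
    [[24, -0.2, -1.2], 0],
    [[24, -0.2, -1.2], 0]
  ]
}}

```text
time: 17.95
tool_pos: [555.1, 130.0, 221.6]
tcp_rot: [147.4, 89.8, -32.7]
ft_force: [-0.0, 0.6, -1.6]
finger_gap: 22.9
```

Run:
```python
from h import *
go([554.6,130,158.7])
P=[]
for i in range(3):
    p,d=r.snapshot("scene"); P.append(p.astype(float))
p=np.mean(P,0); c=p[180:230,200:255,::-1].clip(0,255).astype(np.uint8)
cv2.imwrite("pics/i.png",cv2.convertScaleAbs(cv2.resize(c,(660,600),interpolation=cv2.INTER_CUBIC),alpha=1.3))
for v in range(201,222): print(v,p[v,221:234,0].astype(int))
```

```text
t 17.95 tcp [555.1 130.  221.6] jawdir -90.1 gap 22.9 F [-0.   0.6 -1.6] xdir [ 0.0029 -0.0019 -1.    ]
 -> [554.6, 130, 158.7] delta [62.9 -0.1  0.7] turn 0 j6 98.2
201 [142 144 143 120  62  79 118 140 142 146 148 145 141]
202 [136 139 143 123  62  81 121 141 147 147 148 139 136]
203 [134 136 132 113  62  67 106 144 147 149 143 139 139]
204 [125 123 121 103  19  47 106 144 147 143 136 136 135]
205 [124 119 119 109  73  73 112 142 139 136 135 133 136]
206 [126 127 126 112  71  72 106 133 131 131 127 131 138]
207 [130 132 130 118  86  67  93 121 121 123 128 131 132]
208 [125 129 131 122  88  67  91 111 100 119 124 128 125]
209 [121 127 133 129  95  72 129 182 164 125 125 121 125]
210 [125 127 143 158 103  62 118 186 185 183 165 124 131]
211 [129 146 179 173 129  62 121 185 185 185 183 183 172]
212 [145 178 184 175 129  63 118 182 182 184 184 185 185]
213 [179 182 184 184 159  61  67 107 131 137 173 183 185]
214 [184 185 186 185 157  64  74 105 122 121 123 138 167]
215 [186 185 186 168 106  64  76 107 121 120 120 118 131]
216 [186 185 185 166 111  80  79 109 122 122 120 121 118]
217 [184 183 165 118 113 104 103 112 117 122 121 121 124]
218 [144 166 120 109  87  91  95  93 100 118 121 123 147]
219 [121 120 117 101  82  89  95  92  91 101 122 149 185]
220 [121 120 120 109  83  87  89  92 104 118 150 184 184]
221 [122 120 121 120 117 103  95 108 122 146 185 186 179]
```

View pics/i.png

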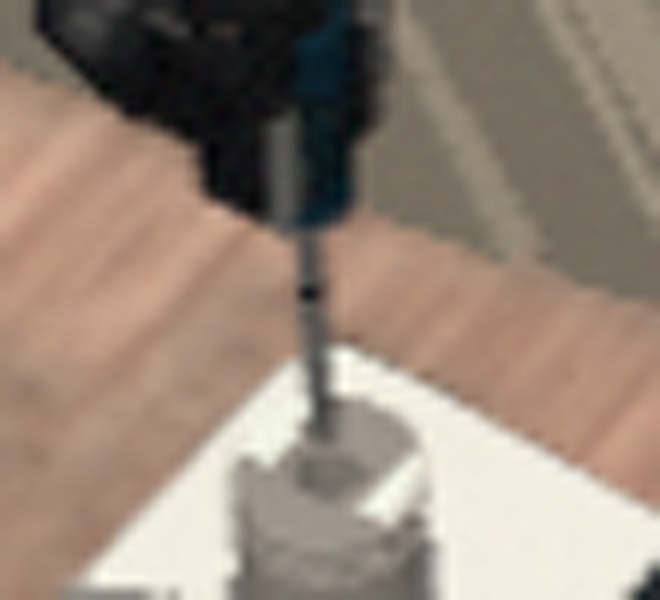

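The tip, at about z 127, is over the hole and slightly left of it in the image: rod column 226.2, hole column about 226.8, which is roughly 1.3 mm in x. I correct laterally first, then descend slowly.

{"name": "move_arm", "arguments": {
  "deltas": [
    [[0, 0, 0.8], 0],
    [[0, 0, 1.2], 0],
    [[0, 0, 1.2], 0],
    [[0, 0, 1.2], 0]
  ]
}}

```text
time: 18.6
tool_pos: [554.0, 130.1, 221.6]
tcp_rot: [148.2, 89.8, -31.9]
ft_force: [-0.0, -0.1, -0.0]
finger_gap: 23.1
```

Run:
```python
from h import *
go([553.9,130,158.7])
P=[]
for i in range(4):
    p,d=r.snapshot("scene"); P.append(p.astype(float))
p=np.mean(P,0)
tip=r.sense()["tool_pos"][2]-94.7
for z in(tip,tip+15,119): print("hole axis px",z.round(1),proj("scene",[554.1,130,z]))
for v in range(209,221):
    w=p[v,220:234,0]; U=np.arange(220,234); q=np.clip(172-w,0,None)*(abs(U-226)<3); print(v,w.astype(int),((q*U).sum()/q.sum()).round(2))
```

```text
t 18.6 tcp [554.  130.1 221.6] jawdir -90.1 gap 23.1 F [-0.  -0.1 -0. ] xdir [ 0.003  -0.0019 -1.    ]
 -> [553.9, 130, 158.7] delta [62.9 -0.1  0.2] turn 0 j6 98.2
hole axis px 126.9 (np.float64(226.60708086054095), np.float64(216.4723589245125))
hole axis px 141.9 (np.float64(226.36552220918725), np.float64(212.93137112016626))Traceback (most recent call last):
  File "<stdin>", line 8, in <module>
AttributeError: 'int' object has no attribute 'round'
```

Run:
```python
from h import *
p=np.mean([r.snapshot("scene")[0].astype(float) for i in range(4)],0)
for v in range(209,221):
    w=p[v,220:234,0]; U=np.arange(220,234); q=np.clip(172-w,0,None)*(abs(U-226)<3); print(v,w.astype(int),((q*U).sum()/q.sum()).round(2))
```

```text
209 [120 121 127 131 145 137  64  98 158 166 125 125 120 126] 226.06
210 [124 126 128 143 177 158  64  98 161 185 184 166 125 130] 226.39
211 [129 129 145 180 184 158  65  81 141 185 185 184 183 173] 226.57
212 [131 146 179 183 185 162  84  80 141 183 183 185 184 185] 226.65
213 [144 177 184 184 185 162  83  65 100 130 136 172 182 184] 226.87
214 [177 183 185 185 186 160  74  70  99 121 121 124 138 165] 226.83
215 [183 185 186 185 185 161  80  65  90 121 120 120 119 130] 226.89
216 [179 185 186 185 168 113  83  68  91 120 121 119 121 115] 226.59
217 [181 185 186 183 165 113 101  96 113 117 120 121 121 120] 226.45
218 [184 183 165 119 108  87  90  95  93  99 117 120 121 124] 226.06
219 [121 120 120 116  99  82  89  96  93  92 102 122 148 186] 225.99
220 [121 121 121 122 111  84  88  87  93 103 118 147 184 184] 226.08
```

The rod now lies within about 1 mm of the hole's axis. I descend slowly, with a stop 10 mm into the hole.

{"name": "move_arm", "arguments": {
  "deltas": [
    [[4, -0.1, 0], 0],
    [[8, -0.1, 0], 0],
    [[12, -0.1, 0], 0],
    [[16, -0.1, 0], 0],
    [[18, -0.1, 0], 0],
    [[18, -0.1, 0], 0]
  ]
}}

```text
time: 19.75
tool_pos: [553.9, 130.1, 203.4]
tcp_rot: [144.1, 89.8, -36.0]
ft_force: [0.1, 0.3, -0.2]
finger_gap: 22.9
```

{"name": "move_arm", "arguments": {
  "deltas": [
    [[4, 0, -0.1], 0],
    [[9, 0, -0.1], 0],
    [[14, 0, -0.1], 0],
    [[19, 0, -0.1], 0],
    [[24, 0, -0.1], 0],
    [[25, 0, -0.1], 0],
    [[25, 0, -0.1], 0]
  ]
}}

```text
time: 20.62
tool_pos: [554.1, 130.0, 178.4]
tcp_rot: [144.0, 89.8, -36.1]
ft_force: [0.8, -0.0, -0.6]
finger_gap: 22.9
```

Run:
```python
from h import *
go([554.1,130,158.7])
```

```text
t 20.62 tcp [554.1 130.  178.4] jawdir -90.1 gap 22.9 F [ 0.8 -0.  -0.6] xdir [ 0.0027 -0.0019 -1.    ]
 -> [554.1, 130, 158.7] delta [19.7 -0.   0. ] turn 0 j6 98.2
```

{"name": "move_arm", "arguments": {
  "deltas": [
    [[4, 0, 0], 0],
    [[8, 0, 0], 0],
    [[12, 0, 0], 0],
    [[16, 0, 0], 0],
    [[19, 0, 0], 0],
    [[19.5, 0, 0], 0],
    [[19.5, 0, 0], 0],
    [[19.5, 0, 0], 0]
  ]
}}

```text
time: 21.62
tool_pos: [554.3, 130.0, 159.1]
tcp_rot: [147.6, 89.8, -32.5]
ft_force: [0.3, -0.9, 0.1]
finger_gap: 23.1
```

Run:
```python
from h import *
go([554.1,130,158.7])
p=np.mean([r.snapshot("scene")[0].astype(float) for i in range(4)],0); np.save("s6.npy",p)
print("pred mark",proj("scene",[554.1,130,119]))
c=p[195:235,205:250,::-1].clip(0,255).astype(np.uint8)
c=cv2.convertScaleAbs(cv2.resize(c,(675,600),interpolation=cv2.INTER_CUBIC),alpha=1.4)
cv2.imwrite("pics/j.png",c)
for v in range(208,222): print(v,p[v,220:234,0].astype(int))
```

```text
t 21.62 tcp [554.3 130.  159.1] jawdir -90.1 gap 23.1 F [ 0.3 -0.9  0.1] xdir [ 0.003  -0.0019 -1.    ]
 -> [554.1, 130, 158.7] delta [0.4 0.  0.2] turn 0 j6 98.2
pred mark (np.float64(226.73303331406896), np.float64(218.31868526956677))
208 [ 14  15  10  32  59  58  39  12   7   7  37  90 125 124]
209 [  8  12  10  32  57  60  37   5   8   7  34  87 120 123]
210 [ 13  10  12  32  58  59  38  10   5   6  54 102 123 131]
211 [ 16  14  14  27  50  64  49   7  11   7  56 133 181 171]
212 [ 25  16  16  25  53  65  47   9   3   8  82 155 182 183]
213 [ 87  57  31  38  60  65  51  10  10  26 104 170 181 182]
214 [177 170 131  90  71  62  28  25  44  76 110 123 137 164]
215 [181 181 181 163 110  94  62  62  89 119 119 120 118 128]
216 [137 120 119 119 121 107  71  69  98 119 120 119 120 117]
217 [116 119 120 118 118 104  70  68  90 116 120 120 120 144]
218 [120 119 120 119 106  77  55  57  66  99 116 120 122 147]
219 [119 119 119 117  98  69  42  33  63  90 100 120 145 182]
220 [120 119 120 120 110  78  69  66  78 103 114 119 120 142]
221 [117 119 120 121 119 114 100  95 103 121 119 120 120 117]
```

View pics/j.png

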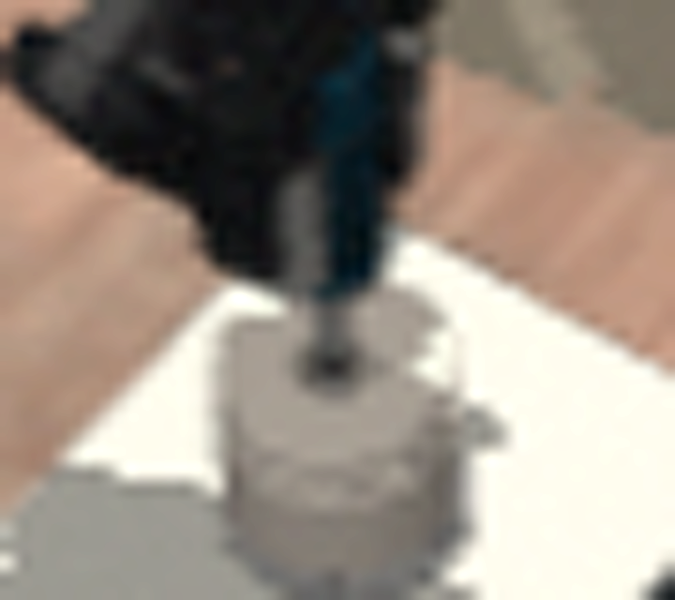

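The rod stands centred in the hole: rod column 226.6, hole about 226.8. The black mark at row 219 is level with the collar top, with no contact force. I hand in.

Run:
```python
from h import *
go([554.1,130,158.7]); print(r.sense()["qd"].round(2)); print(r.hand_in())
```

```text
t 21.82 tcp [554.2 130.  159. ] jawdir -90.1 gap 23.0 F [-0.3  0.5  0.1] xdir [ 0.0028 -0.0019 -1.    ]
 -> [554.1, 130, 158.7] delta [0.3 0.  0.1] turn 0 j6 98.2
[-0.13  0.06 -0.09 -0.13  0.1  -0.14]
the job is handed in; nothing more can be done
None
```

I set the collar on the neck and let go of it, then drew the probe from its stand and lowered it through the collar. I handed the job in at 21.8 s with the gripper still holding the probe. No verdict was reported, so the results below are my own last checks.

- **Collar:** it seated with about 8 N of contact at the height I had predicted. After I let go, both cameras showed it level and concentric on the neck, with its top at about 118 mm against 119 mm expected; the depth readings run about 1 mm low.
- **Probe position:** in the last picture the rod is within about 1 mm of the hole's centre and the mark is level with the collar's top. From the arm's position, the mark is within 1 mm of that level.
- **Contact and stillness:** the wrist force was near zero throughout the lowering. The arm was almost still and the tool tilt was about 0.2°.
- **Bystanders:** I kept the arm's path clear of the vials and the stopwatch, but did not look at them again at the end.
- **Disagreements:** my estimates of the rod's position relative to the tool, and of the hole's position, differed by up to 1 mm. That is within the 3 mm allowed.

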